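Clear the jammed heel block and advance the row

ROBOT

A 6-joint arm with a two-finger parallel gripper is mounted at the origin on the work surface. World frame = base frame: x ahead of the robot, y to its left, z up, the work surface at z = 0. Lengths are in mm, angles in rad, forces in N, time in s.
With the tool pointing down it reaches from about 250 to 725 mm from the base axis. Payload 4 kg.
Tool frame: the origin (TCP) lies where the fingers leave the gripper's body, on its centre line; the fingertips stand 73 mm ahead of it and the grasp point (between the pads) lies 54 mm ahead of it; z points along the fingers, y is the line along which they close (so a half turn about z gives the same grasp; the last joint's range is limited). The gripper opens to 85 mm and grips with 20 to 120 N. Pads are 22 mm wide; open, the fingers measure 114 mm over their backs; the gripper's body (76 mm by 85 mm) begins 54 mm behind the grasp point. The pads swing forward as they close: fully open they stand 13 mm farther back than shut.
Start: joints at [1.249, 0.241, 0.005, 1.335, 0, 1.571], TCP at [158.136, 474.334, 303.906] pointing down, gripper open.
Joint ranges: [-2.72, 2.72], [-1.05, 1.87], [-1.09, 1.28], [-1.99, 2.15], [-1.42, 1.44], [-3.14, 3.14]. Speed limits (rad/s): [2.79, 2.79, 3.14, 3.14, 3.14, 3.14].

INTERFACE

Orientations are given as a unit quaternion [w, x, y, z].
In Python, from rig import env, effector, solver, telemetry, viewer gives the robot as it stands. The module is installed in compiled form; this text tells all that it offers. Calls block until the motion is done:
- env.reach(position, orientation): joint-space move of the TCP to a pose.
- env.movel(position, ori=None, velocity=150): straight line of the TCP; ori=None keeps the orientation; velocity is the mean speed in mm/s.
- env.goto_joints(angles): joint-space move.
- effector.move_gripper(opening, grip_force=None): finger opening in mm; grip_force is the grip in N (None keeps the last); returns when the fingers have stopped.
- env.hold(seconds).
- solver.inverse_kinematics(position, orientation): joint angles nearest the present ones, or None.
- telemetry.state(): the state.
- viewer.camera(name): name is "scene" or "top"; returns the picture (384x512x3 uint8, blue, green, red); there is no depth.
- viewer.get_calibration(name): a dict with "fovy" (degrees; the focal length in pixels is half the picture's height over the tangent of half this angle, whatever the lens; pixels are square), "cx", "cy" (the principal point, pixels), "world_from_camera" (4x4, takes a point from camera to world coordinates). Camera axes: x right, y up, looking along -z (the intrinsics and any distortion apply to the point x, -y, -z); pixel columns grow to the right and rows downward; lengths in mm; the calibration is good to about 2 mm. A picture is of the moment at which its call begins. get_calibration takes no time and is no camera call.
A pose or a line that the arm cannot do raises env.IKError and nothing moves.
- env.hand_in(): hands the job in; it is judged then, once.
The state is a dict: "time": time; "joint_pos": joint angles; "joint_vel": joint speeds; "joint_efforts": joint torques, N m; "position": TCP position; "tool_rot": TCP orientation; "force": force on the tool from outside, world axes, zero at the start; "wrist_torque": the same for the moment, N m; "opening": finger opening in mm; "grasp_force": force on a finger pad.
Only numpy, scipy, OpenCV 4.12 (cv2) and the standard library are available. Lean on these libraries where they do the work, as an engineer would, in place of code of your own. Each camera call takes 0.05 s, during which the arm holds its last target. There are 200 camera calls.

TASK

A heel block has ridden up and jammed nose-down under the gate of the heel press's feed chute: draw it back and up out of the chute, without knocking the gate or wrenching the heel against it, and lay it down in the grey reject tray. Then squeeze the pusher's lock tab and, holding it squeezed, slide the pusher forward until the two good heels are gently felt to be fully home against the end stop, and let go with the pusher still up behind them. Do not knock over or shift the other things on the bench.

Things in the scene. Friction and masses are not known exactly. Their poses are not given: they have to be found in the camera images.
- chute: Fixed aluminium feed chute. Origin on the table top, on the chute's middle line; x along the feed (away from the robot), y left across it, z up. Channel floor at z = 20 mm, 50 mm wide, side walls 5 mm thick and only 12 mm high above it, from x = -140 to the end stop at x = 225 mm. The gate plate stands across it at x = 140; beyond it a clear guard roofs the channel: nothing can be lifted out there.
- gate_edge (a point): Middle of the lower front edge of the grey upright gate plate: chute x = 140, y = 0, z = 66 mm (opening 46 mm high above the channel floor). The plate is 14 mm thick in x, 148 mm wide, reaches up to z = 180 mm and stands on posts at y = +-67 mm. A gripper that comes straight down close before it strikes it.
- end_stop (a point): Front face of the end stop at the far end of the channel: chute x = 225, y = 0, z = 34 mm. The first good heel must come up against it.
- heel_jam_mid (a point): Centre of the jammed heel block: D-shaped leather block, 80 mm long (x), 46 wide (y), 28 high (z), 0.12 kg; flat tail at x = -40, round nose at x = +40. It is pitched about 25 deg nose-down: nose on the floor, 40 mm in under the gate plate, tail riding on the heel behind and 30 to 40 mm clear of the plate. Grip its sides near the tail, tool leaning back from the plate about 35 deg; see gate_in.
- heel_a_mid (a point): Centre of the first good heel block (same size and shape), lying flat right behind the jammed one; its x points along the feed. Fully home, its round nose touches the end stop (this centre 40 mm before it).
- heel_b_mid (a point): Centre of the second good heel block, lying flat behind the first. Fully home, its nose touches the first heel's flat end (this centre 120 mm before the end stop).
- grip (a point): Middle of the pusher's pinch grip, 70 mm above the table: two black upright blades facing each other across the chute, 30 mm long along it, tops 91 mm above the table; outer faces 22 mm to each side of this point (fixed post at -y, lock tab at +y). Squeezed together with over 21 N (40 to 60 is good) and held so, they free the pusher to slide along the chute's x.
- pusher_face (a point): Middle of the pusher's front face (28 mm high), which pushes the last heel; 25 mm ahead of the pinch grip along the chute.
- pusher (a joint): Position of the pusher along the chute, m: 0 fully back, grows in the feed direction, at most 0.15. Starts between 0 and 0.012, some mm behind the last heel. With the whole row tight against the end stop it reads about 0.129.
- lock (a joint): Travel of the lock tab, m: about 0 released (a spring of about 14 N presses its brake shoe on the chute wall and locks the pusher both ways), about 0.009 fully squeezed (about 20 N).
- tray: Heavy open grey reject tray on the table, 170 mm (x) by 150 mm (y) outside, 35 mm high, walls and floor 4 to 5 mm; origin at the centre of its underside. It stands on the left or the right of the chute; the place on the other side holds the glue jar.
- glue_jar: Bystander: amber glass jar, 72 mm diameter, 85 mm high; origin at the centre of its underside.
- solvent_bottle: Bystander: amber glass bottle, 72 mm diameter, 190 mm high; origin at the centre of its underside.
- tape_dispenser: Bystander: black tape dispenser, 130 by 62 mm, 100 mm high; origin at the centre of its underside.
- gate_in (a point): Point on the channel floor under the gate plate (chute x = 147, y = 0, z = 20 mm). The plate blocks the jammed heel from going straight up, and its top almost touches the plate's lower edge: it comes out tail first, backwards and up along its own x axis, about 65 mm, and is then free to lift.
Mind the look-alikes: they are no part of the job. Leave any green look-alike of the tray alone.

How it is judged:
By the outcome, as a careful person would: the job done as asked, in the order asked, and still so for the second after the job is handed in, with the robot touching nothing.
It also fails if it takes over 53 s, if anything falls off the work surface, if the arm or the gripper's body presses on something with over 40 N, if the wrist force passes 120 N, or if a joint passes its speed limit or range.

## Working session

There is one attempt and no reset: what is moved stays moved. The work goes in short steps, each a Python script; the robot and the scene stay as the last script left them, time stands still between calls to the robot, and variables do not carry over. Pictures are saved under pics/ and viewed, at most 10 in all, crops included, and the job is handed in when it is done.

```bash
mkdir -p pics; ls; python3 - <<'E'
from rig import env, effector, solver, telemetry, viewer
import cv2
for n in("scene","top"):
    cv2.imwrite(f"pics/{n}0.png",viewer.camera(n)); print(n,viewer.get_calibration(n))
print(telemetry.state())
E
```

```text
pics
scene {'fovy': 50.24967452145327, 'cx': 252.82719553766, 'cy': 190.4980767635081, 'world_from_camera': array([[-8.17071068e-01, -4.01423871e-01,  4.13828159e-01,
         9.70000329e+02],
       [ 5.76390945e-01, -5.84909487e-01,  5.70661345e-01,
         6.04353246e+02],
       [ 1.29749299e-02,  7.04797678e-01,  7.09289704e-01,
         8.41385788e+02],
       [ 0.00000000e+00,  0.00000000e+00,  0.00000000e+00,
         1.00000000e+00]])}
top {'fovy': 43.93759782669704, 'cx': 249.99273726361255, 'cy': 190.63664495322115, 'world_from_camera': array([[ 2.52795589e-02,  9.90593630e-01, -1.34481243e-01,
         3.76194610e+02],
       [-9.99487740e-01,  2.24038551e-02, -2.28544364e-02,
        -2.36733941e+01],
       [-1.96265608e-02,  1.34990103e-01,  9.90652548e-01,
         1.26973350e+03],
       [ 0.00000000e+00,  0.00000000e+00,  0.00000000e+00,
         1.00000000e+00]])}
{'time': 0.1, 'joint_pos': array([1.24902836e+00, 2.41353044e-01, 3.87106235e-03, 1.33521176e+00,
       1.15711753e-05, 1.57078892e+00]), 'joint_vel': array([-0.00167774, -0.00333802,  0.00233333, -0.00020777, -0.00037893,
       -0.00021852]), 'joint_efforts': array([ 4.89970753e-04, -3.73137081e+01,  2.53010774e+01,  1.08738404e-02,
        2.80130581e-05,  7.84452503e-07]), 'position': array([157.9845782 , 473.934674  , 303.09878441]), 'tool_rot': array([-1.57688162e-04,  1.60187117e-01,  9.87086211e-01, -9.35525983e-04]), 'force': array([-0.1773824 , -0.08755657, -0.53791893]), 'wrist_torque': array([ 0.02165762,  0.0062657 , -0.06162645]), 'grasp_force': 0.0, 'opening': 85.19141603590734}
```

View pics/scene0.png

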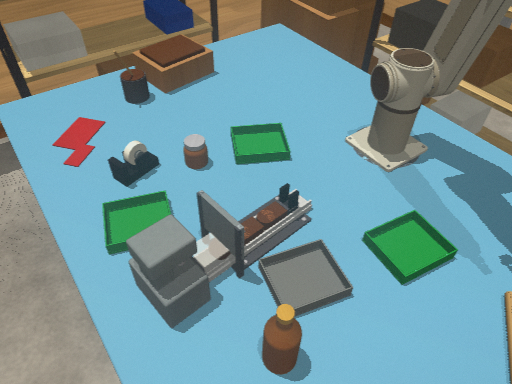

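View pics/top0.png

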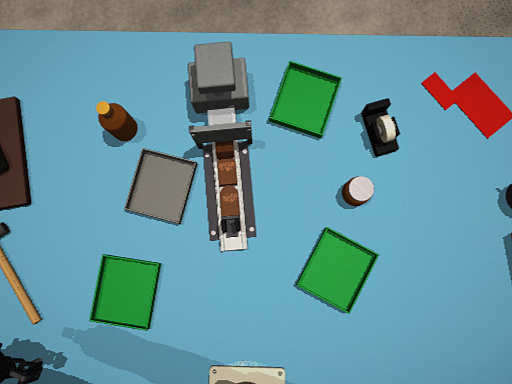

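Scene view: grey tray at (305,277), chute from (300,205) to the gate (220,230), grip blades (290,197), bottle (282,340), jar (195,152), and three green trays. In the top view the grey tray is at (160,186), the gate at (221,131), the grip at (232,227), and the green look-alikes at (305,100), (337,270) and (126,292). The grey open tray beside the chute is my choice, and the close crop below checks it along with the heels.

```bash
python3 - <<'E'
import cv2,numpy as np
t=cv2.imread('pics/top0.png');s=cv2.imread('pics/scene0.png')
a=cv2.resize(t[110:260,120:270],None,fx=4,fy=4,interpolation=cv2.INTER_CUBIC)[:, 240:600]
b=cv2.resize(s[180:280,200:320],None,fx=3.6,fy=3.6,interpolation=cv2.INTER_CUBIC)
c=np.zeros((600,360+432,3),np.uint8);c[:600,:360]=a;c[:360,360:]=b
cv2.imwrite('pics/crop1.png',c)
E
```

```text
(no output)
```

View pics/crop1.png

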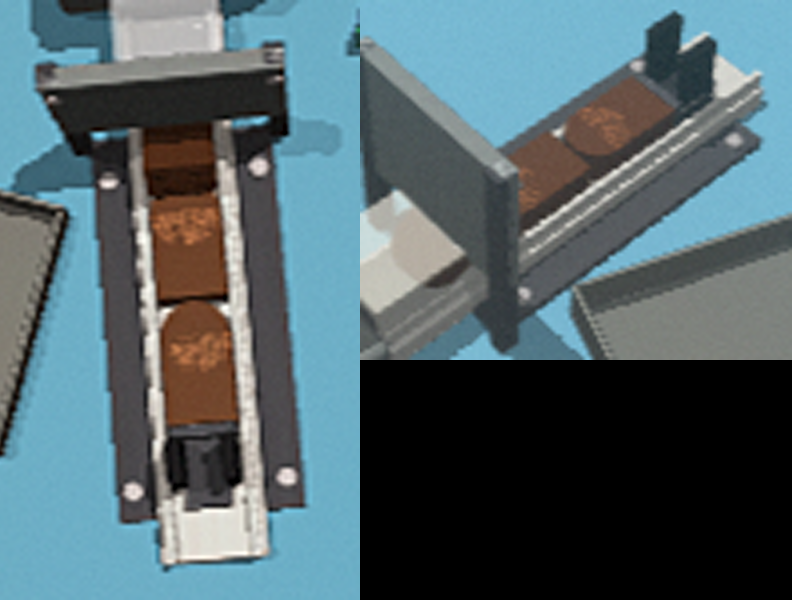

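The crop confirms the grey open tray. Jammed heel: tail face at crop (180,180), top edge at y≈165, below the gate. The flat heels are at (187,250) and (200,370), the blades at (180,460) and (228,460), and the base screws are visible in both views. I'll triangulate these next.

```bash
cat > h.py <<'E'
import numpy as np,cv2
from rig import env, effector, solver, telemetry, viewer
C={n:viewer.get_calibration(n) for n in("scene","top")}
def ray(n,u,v):
    c=C[n];f=192/np.tan(np.radians(c["fovy"])/2);M=c["world_from_camera"]
    d=M[:3,:3]@np.array([(u-c["cx"])/f,-(v-c["cy"])/f,-1]);return M[:3,3],d/np.linalg.norm(d)
def onz(n,u,v,z):
    o,d=ray(n,u,v);return o+d*(z-o[2])/d[2]
def tri(ut,us):
    o1,d1=ray("top",*ut);o2,d2=ray("scene",*us)
    A=np.c_[d1,-d2];t=np.linalg.lstsq(A,o2-o1,rcond=None)[0]
    p,q=o1+t[0]*d1,o2+t[1]*d2;return (p+q)/2,np.linalg.norm(p-q)
def proj(n,P):
    c=C[n];f=192/np.tan(np.radians(c["fovy"])/2);M=c["world_from_camera"]
    p=M[:3,:3].T@(np.asarray(P,float)-M[:3,3]);return c["cx"]+f*p[0]/-p[2],c["cy"]-f*p[1]/-p[2]
ct=lambda x,y:(180+x/4-.375,110+y/4-.375)
cs=lambda x,y:(200+(x-360)/3.6-.36,180+y/3.6-.36)
E
python3 - <<'E'
from h import *
np.set_printoptions(precision=1,suppress=True)
for n,a,b in [("screwFL",(109,182),(524,295)),("screwRL",(133,491),(735,140)),("screwRR",(287,476),(638,65)),
 ("gateTopFL",(42,90),(517,180)),("heelBtailL",(164,424),(678,92)),("heelBtailR",(238,424),(622,78))]:
    print(n,*tri(ct(*a),cs(*b)))
for n,a,z in [("sFL",(109,182),8),("sFR",(260,167),8),("sRL",(133,491),8),("sRR",(287,476),8),("wallRL",(167,562),32),("wallRR",(268,555),32),
 ("Btail",(201,424),48),("BtailL",(165,424),48),("BtailR",(238,424),48),("Bnose",(195,302),48),("AtailL",(158,301),48),("AtailR",(225,297),48),
 ("jamTail L",(147,165),82),("jamtail R",(215,163),82),("bladeL",(178,435),91),("bladeR",(230,435),91),("gTL",(42,90),180),("gTR",(285,72),180)]:
    print(n,onz("top",*ct(*a),z))
# tray by colour
for n in("top","scene"):
    im=cv2.imread(f"pics/{n}0.png").astype(int);g=(im.max(2)-im.min(2)<28)&(im.max(2)>60)&(im.max(2)<170)
    k,l,st,ce=cv2.connectedComponentsWithStats(g.astype(np.uint8))
    for i in range(1,k):
        if st[i,4]>800: print(n,st[i],ce[i],onz(n,*ce[i],5), cv2.minAreaRect(np.argwhere(l==i)[:,::-1].astype(np.float32)))
E
```

```text
screwFL [641.4 124.6   9.8] 0.35544013573152483
screwRL [433.7 100.5  11. ] 0.3875155378421169
screwRR [446.3  -1.2  11.7] 1.0762338850545803
gateTopFL [662.4 147.8 170.1] 0.6229164624960628
heelBtailL [474.1  76.7  67.2] 0.7361910969198587
heelBtailR [480.6  27.9  42.3] 9.537873036087204
sFL [641.9 124.7   8. ]
sFR [654.4  22.7   8. ]
sRL [433.7 100.9   8. ]
sRR [446.1  -0.8   8. ]
wallRL [387.5  74.9  32. ]
wallRR [393.6   9.8  32. ]
Btail [476.   54.7  48. ]
BtailL [475.4  77.9  48. ]
BtailR [476.5  30.8  48. ]
Bnose [555.2  61.   48. ]
AtailL [555.3  85.1  48. ]
AtailR [558.9  41.6  48. ]
jamTail L [637.9  92.1  82. ]
jamtail R [640.1  48.7  82. ]
bladeL [465.3  66.   91. ]
bladeR [466.   33.7  91. ]
gTL [660.  146.1 180. ]
gTR [673.8   3.2 180. ]
top [   0    0  319   32 7166] [166.   13.5] [1049.3  256.5    5. ] ((159.0, 15.5), (318.0, 31.0), 0.0)
top [ 375    0  137   37 3804] [453.5  16.6] [1052.  -551.5    5. ] ((443.0, 18.0), (36.0, 136.0), 90.0)
top [ 188   42   60   61 2530] [216.4  70.4] [883.2 107.5   5. ] ((216.5166778564453, 70.97993469238281), (57.25508499145508, 58.
[... 781 characters left out ...]
822266), 74.98163604736328)
scene [ 345  103   83   69 2484] [392.5 138.1] [-42.4  -6.4   5. ] ((392.3724060058594, 136.83102416992188), (67.93120574951172, 71.33607482910156), 41.6335334777832)
scene [    0   136   121   248 15823] [ 40.3 296.1] [1076.   -65.3    5. ] ((59.99999237060547, 259.4999694824219), (119.99998474121094, 246.99996948242188), 0.0)
scene [ 109  144   50   42 1052] [133.3 163.7] [ 717.3 -370.2    5. ] ((132.2692108154297, 162.65382385253906), (31.895263671875, 46.317466735839844), 56.3099365234375)
scene [  126   184   227   144 14722] [232.9 260.7] [662.8 102.5   5. ] ((238.00677490234375, 253.89370727539062), (133.8721923828125, 221.1822967529297), 84.88957977294922)
```

```bash
cat >> h.py <<'E'
from scipy.spatial.transform import Rotation as R
YAW=0.112; O=np.array([530.3,59.4,0])
def W(x,y,z):                       # chute -> world
    return O+R.from_euler('z',YAW).apply([x,y,z])
def pose(G,lean,yaw=YAW,d=53):      # world grasp point, lean (deg) back from +x -> TCP pos, quat
    l=np.radians(lean);Rz=R.from_euler('z',yaw)
    z=Rz.apply([np.sin(l),0,-np.cos(l)]);y=Rz.apply([0,1,0]);x=np.cross(y,z)
    q=R.from_matrix(np.c_[x,y,z]).as_quat()
    return np.asarray(G)-d*z,np.r_[q[3],q[:3]]
th=np.radians(25);a=np.array([np.cos(th),0,-np.sin(th)]);n=np.array([np.sin(th),0,np.cos(th)])
JC=np.array([139.5,-0.6,49.6]); JG=JC-25*a+4*n
def F(): s=telemetry.state();return s
def show(t=""):
    s=F();print(t,"t%.1f"%s["time"],"p",s["position"].round(1),"f",s["force"].round(1),"m",s["wrist_torque"].round(2),"op %.1f gf %.1f"%(s["opening"],s["grasp_force"]),flush=True)
E
python3 - <<'E'
from h import *
np.set_printoptions(precision=2,suppress=True)
print(JG)
tz=np.array([np.sin(np.radians(35)),0,-np.cos(np.radians(35))])
T=np.array([550,246,0])
c=onz("top",159.5,186.1,33);print("tray",c)
T[:2]=c[:2]
for nm,G,l,y in [("pre",W(*(JG-90*tz)),35,YAW),("g",W(*JG),35,YAW),("out",W(*(JG-66*a)),35,YAW),("lift",W(*(JG-66*a+[0,0,90])),35,YAW),
  ("trayhi",T+[-20,0,140],45,YAW),("traylo",T+[-20,0,36],50,YAW),("grip0",W(-82,0,70),0,YAW),("grip0lean",W(-82,0,70),15,YAW),("grip1",W(42,0,70),0,YAW)]:
    p,q=pose(G,l,y);print(nm,G,p,solver.inverse_kinematics(p,q))
# check overlay of model points
im=cv2.imread('pics/top0.png');im2=cv2.imread('pics/scene0.png')
pts=[W(-140,s*30,32) for s in(1,-1)]+[W(140,s*74,180) for s in(1,-1)]+[W(140,s*74,66) for s in(1,-1)]+[W(*(JC-40*a+14*n+[0,s*23,0])) for s in(1,-1)]+[W(*(JC-40*a-14*n+[0,s*23,0])) for s in(1,-1)]+[W(x,s*22,91) for x in(-67,-97) for s in(1,-1)]
out=[]
for nm,i,(u0,v0,w,h,k) in [("top",im,(180,110,90,150,4)),("scene",im2,(200,180,120,100,3.6))]:
    A=cv2.resize(i[v0:v0+h,u0:u0+w],None,fx=k,fy=k,interpolation=cv2.INTER_CUBIC)
    for P in pts:
        u,v=proj(nm,P);cv2.circle(A,(int((u-u0+.5)*k),int((v-v0+.5)*k)),3,(0,255,255),1)
    out.append(A)
c=np.zeros((600,792,3),np.uint8);c[:600,:360]=out[0];c[:360,360:]=out[1];cv2.imwrite('pics/ov.png',c)
E
```

```text
[118.53  -0.6   63.79]
tray [550.75 243.71  33.  ]
pre [596.86  66.28 137.51] [566.65  62.88 180.93] [ 0.11  0.2  -0.59  0.17  0.   -0.  ]
g [648.16  72.05  63.79] [617.95  68.65 107.21] [ 0.11  0.41 -0.54  0.01  0.   -0.  ]
out [588.72  65.37  91.68] [558.51  61.97 135.1 ] [ 0.11  0.27 -0.66  0.03  0.   -0.  ]
lift [588.72  65.37 181.68] [558.51  61.97 225.1 ] [ 0.11  0.12 -0.54  0.3   0.   -0.  ]
trayhi [530 243 140] [492.76 238.81 177.48] [ 0.59  0.18 -0.75 -0.09 -0.33  0.35]
traylo [530 243  36] [489.65 238.46  70.07] [ 0.61  0.5  -0.9  -0.64 -0.37  0.34]
grip0 [448.81  50.24  70.  ] [448.81  50.24 123.  ] [ 0.11  0.32 -0.41  0.84  0.   -0.  ]
grip0lean [448.81  50.24  70.  ] [435.18  48.7  121.19] [ 0.11  0.17 -0.67  0.47  0.   -0.  ]
grip1 [572.04  64.09  70.  ] [572.04  64.09 123.  ] [ 0.11  0.52 -0.07  0.98  0.   -0.  ]
```

View pics/ov.png

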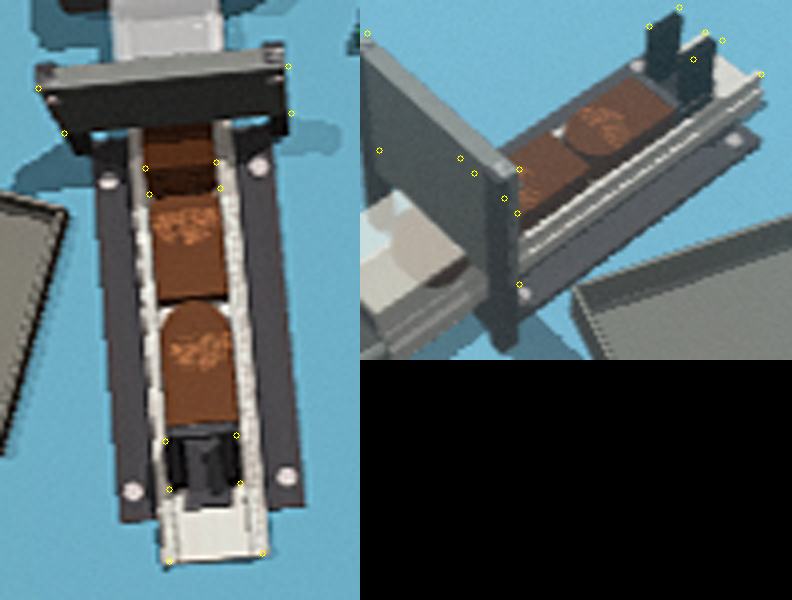

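Projected chute, jammed-heel and blade points land on the image edges: tail top at crop (146,168)/(216,162), blades at (166,441) to (241,483). That is good enough to set out.

```bash
python3 - <<'E'
from h import *
tz=np.array([np.sin(np.radians(35)),0,-np.cos(np.radians(35))])
p,q=pose(W(*(JG-90*tz)),35);env.reach(p,q);show("pre")
cv2.imwrite('pics/a_top.png',viewer.camera("top"));cv2.imwrite('pics/a_sc.png',viewer.camera("scene"))
p,q=pose(W(*(JG-25*tz)),35);env.movel(p,q,120);show("near")
p,q=pose(W(*JG),35);env.movel(p,q,50);show("at")
effector.move_gripper(56);show("56")
c=np.zeros((384,792,3),np.uint8);t=viewer.camera("top");s=viewer.camera("scene")
c[:,:360]=cv2.resize(t[100:196,170:260],None,fx=4,fy=4);c[:,360:]=cv2.resize(s[166:273,180:300],(432,384))
cv2.imwrite('pics/at.png',c)
E
```

```text
pre t2.3 p [566.8  63.6 181.2] f [ 0.2  0.7 -0.2] m [-0.04  0.56  0.05] op 85.4 gf 0.0
near t3.1 p [603.6  67.2 127.6] f [-0.8 -1.1  0.1] m [0.04 0.6  0.03] op 85.6 gf 0.0
at t3.7 p [617.8  68.6 106.8] f [ 1.  -0.4 -0.5] m [-0.07  0.55 -0.03] op 85.4 gf 0.0
56 t4.1 p [618.   68.7 107.4] f [1.  0.7 0.2] m [-0.08  0.65 -0.02] op 56.1 gf 0.0
```

View pics/at.png

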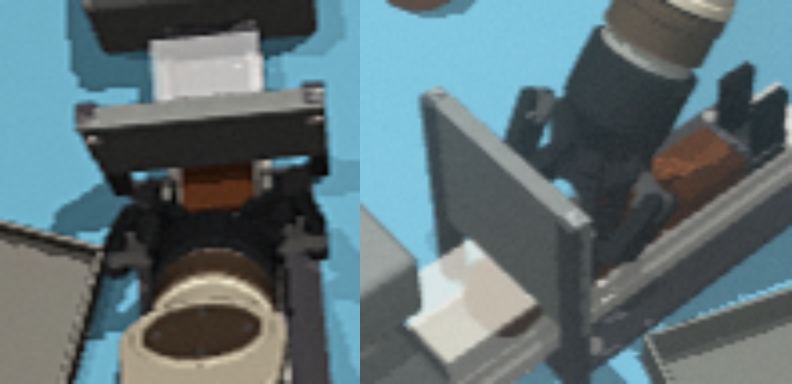

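The fingers straddle the jammed heel (crop (220,185), between pads at (150,200) and (295,190)), clear of the gate and with no contact force. Next I close gently and watch the lateral force.

```bash
python3 - <<'E'
from h import *
u=R.from_euler('z',YAW)
effector.move_gripper(50,20);show("50")
effector.move_gripper(40,25);show("closed")
for k in range(4):   # centre gripper on heel: null lateral force
    f=F()["force"];lf=u.inv().apply(f);print("chute-frame f",lf.round(1))
    if abs(lf[1])<2.5: break
    p=F()["position"]+u.apply([0,np.sign(lf[1])*0.5,0]);env.movel(p,None,20)
    env.hold(.1)
show()
E
```

```text
50 t4.5 p [617.9  68.7 107.2] f [0.1 0.3 0.2] m [-0.04  0.51 -0.  ] op 49.9 gf 0.0
closed t4.7 p [618.   68.6 107.3] f [-0.7  0.4  0.4] m [-0.06  0.56 -0.03] op 45.9 gf 30.2
chute-frame f [-0.6  0.5  0.4]
 t4.7 p [618.   68.6 107.3] f [-0.7  0.4  0.4] m [-0.06  0.56 -0.03] op 45.9 gf 30.2
```

```bash
python3 - <<'E'
from h import *
effector.move_gripper(40,45);show("45N")
for i,d in enumerate([3,8,14,22,32,42,55,68]):
    p,q=pose(W(*(JG-d*a)),35);env.movel(p,q,40);show(d)
    f=F()["force"]
    if np.linalg.norm(f)>12: print("STOP");break
c=np.zeros((384,792,3),np.uint8);t=viewer.camera("top");s=viewer.camera("scene")
c[:,:360]=cv2.resize(t[100:196,170:260],None,fx=4,fy=4);c[:,360:]=cv2.resize(s[166:273,180:300],(432,384))
cv2.imwrite('pics/out.png',c)
E
```

```text
45N t4.9 p [618.1  68.7 107.3] f [-1.3 -0.1  1. ] m [-0.09  0.55  0.03] op 45.6 gf 49.6
3 t5.2 p [615.1  68.3 108.6] f [-0.7  0.  -0.3] m [-0.05  0.55  0.01] op 45.3 gf 49.7
8 t5.4 p [610.4  67.8 110.7] f [ 0.3 -0.9  0.7] m [-0.09  0.59 -0.  ] op 45.5 gf 49.7
14 t5.7 p [605.   67.2 113.2] f [-0.1  0.8  0.1] m [-0.03  0.62  0.05] op 45.5 gf 49.7
22 t6.1 p [597.8  66.4 116.6] f [ 0.2  0.7 -0.9] m [-0.09  0.65 -0.01] op 45.5 gf 49.7
32 t6.5 p [588.8  65.4 120.8] f [ 1.1 -0.6 -1.1] m [-0.09  0.65  0.04] op 45.4 gf 49.7
42 t6.9 p [579.9  64.4 125.1] f [-0.  -0.2 -0.8] m [-0.09  0.68  0.06] op 45.5 gf 49.8
55 t7.3 p [568.2  63.1 130.6] f [-0.4 -1.  -1.3] m [-0.07  0.73 -0.01] op 45.0 gf 49.8
68 t7.8 p [556.5  61.7 136.1] f [-0.5  0.3 -1.2] m [-0.06  0.68  0.  ] op 45.6 gf 49.7
```

View pics/out.png

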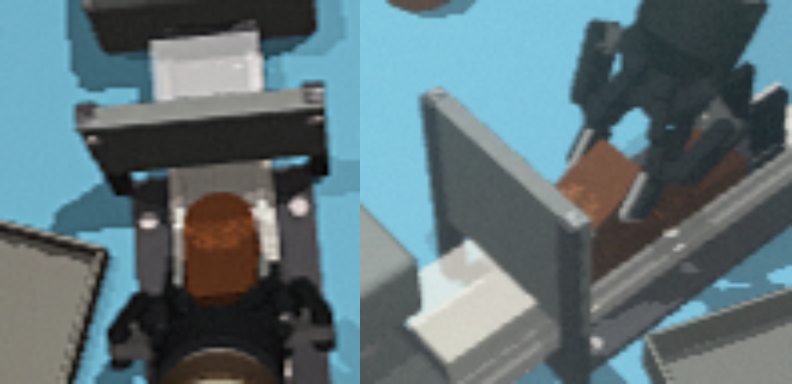

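The heel is fully out in front of the gate (crop (222,245)), held nose-down with no contact force. Next I carry it to the tray.

```bash
cat >> h.py <<'E'
TY=-0.27;TC=np.array([550.7,243.7,0])
def trayG(z,lean=50,fwd=18):   # world grasp point so heel centre lies fwd of tray centre
    return TC+R.from_euler('z',TY).apply([fwd-24,0,z])
E
python3 - <<'E'
from h import *
G=JG-68*a
P,q=pose(trayG(40),50,TY);print(solver.inverse_kinematics(P,q))
p,q=pose(W(*(G+[-5,0,60])),35);env.movel(p,q,200)
p,q=pose(W(*(G+[-40,0,100])),35);env.movel(p,q,250);show("lift")
p,q=pose(trayG(130),50,TY);env.movel(p,q,220);show("over")
p,q=pose(trayG(60),50,TY);env.movel(p,q,150);show("z60")
f0=F()["force"]
for z in range(52,30,-2):
    p,q=pose(trayG(z),50,TY);env.movel(p,q,60)
    if F()["force"][2]-f0[2]>3: break
show(z)
c=np.zeros((384,792,3),np.uint8);t=viewer.camera("top");s=viewer.camera("scene")
c[:,:360]=cv2.resize(t[130:226,110:200],None,fx=4,fy=4);c[:,360:]=cv2.resize(s[210:317,240:360],(432,384))
cv2.imwrite('pics/tray.png',c)
E
```

```text
[ 0.735321    0.52061994 -0.67147213 -0.18958817 -0.70337765  0.79180507]
lift t8.7 p [516.3  57.2 235. ] f [-0.2  0.6 -1.4] m [-0.05  0.66 -0.02] op 45.2 gf 49.7
over t9.8 p [505.6 255.5 163.2] f [ 1.1 -0.1 -1.2] m [ 0.25  0.94 -0.02] op 45.4 gf 49.8
z60 t10.5 p [506.4 255.6  94.8] f [ 0.4  1.1 -0.6] m [0.23 0.82 0.02] op 45.5 gf 49.8
32 t13.2 p [506.2 256.3  66.9] f [-2.   0.1  2.9] m [-0.01  0.19 -0.13] op 45.4 gf 50.5
```

View pics/tray.png

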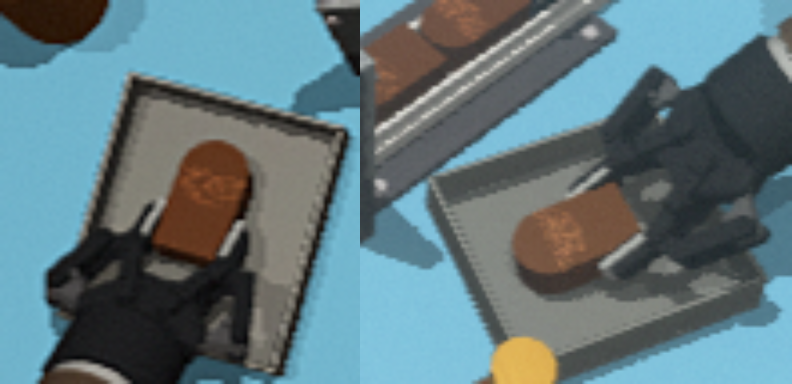

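The heel is in the grey tray with its nose touching the floor (top crop (205,200)), and the gripper is clear of the walls. I release with a small opening and retreat.

```bash
python3 - <<'E'
from h import *
effector.move_gripper(49,30);show("49");effector.move_gripper(57);show("57")
p,q=pose(trayG(32),50,TY);tz=R.from_quat(np.r_[q[1:],q[0]]).apply([0,0,1])
env.movel(F()["position"]-25*tz+[0,0,10],None,80);show()
env.movel(F()["position"]-20*tz+[0,0,60],None,200)
p,q=pose(W(-80,0,175),0);effector.move_gripper(75);env.reach(p,q);show("above grip")
t=viewer.camera("top");s=viewer.camera("scene");cv2.imwrite('pics/b_top.png',t);cv2.imwrite('pics/b_sc.png',s)
c=np.zeros((400,800,3),np.uint8)
c[:,:400]=cv2.resize(t[130:260,120:250],(400,400));c[:,400:]=cv2.resize(s[165:315,210:360],(400,400))
cv2.imwrite('pics/b.png',c)
E
```

```text
49 t13.6 p [505.6 256.   65.7] f [-0.  -0.1 -1. ] m [ 0.17  0.74 -0.  ] op 49.3 gf 0.0
57 t13.8 p [505.7 256.   65.8] f [-0.4 -0.4 -0.3] m [ 0.2   0.75 -0.02] op 56.8 gf 0.0
 t14.4 p [487.3 261.4  92.2] f [ 0.3  0.3 -0.1] m [0.2  0.68 0.02] op 57.2 gf 0.0
above grip t16.2 p [450.7  50.6 227.2] f [0.1 0.4 0.1] m [-0.05 -0.01  0.04] op 74.9 gf 0.0
```

View pics/b.png

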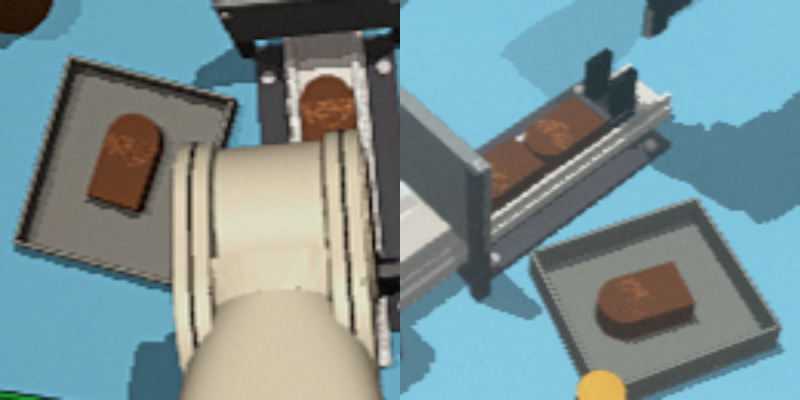

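The heel lies flat in the grey tray (top crop (125,165)), heels A and B are undisturbed, and both blades are visible in the scene crop at (598,80) and (622,95). Now I squeeze the lock.

```bash
python3 - <<'E'
from h import *
u=R.from_euler('z',YAW)
p,q=pose(W(-82,-4.5,175),0);env.movel(p,q,150)
p,q=pose(W(-82,-4.5,100),0);env.movel(p,q,150)
p,q=pose(W(-82,-4.5,70),0);env.movel(p,q,60);show("down");f0=F()["force"]
effector.move_gripper(46,25);show("46")
effector.move_gripper(20,50);show("sq")
for k in range(6):
    lf=u.inv().apply(F()["force"]-f0);print(lf.round(1))
    if abs(lf[1])<4: break
    env.movel(F()["position"]+u.apply([0,np.sign(lf[1])*min(1,abs(lf[1])*.1),0]),None,20);env.hold(.1)
show("end")
s=viewer.camera("scene");cv2.imwrite('pics/sq_sc.png',s)
E
```

```text
down t17.8 p [449.2  45.7 122.7] f [0.  0.4 0. ] m [0.03 0.   0.02] op 75.0 gf 0.0
46 t18.2 p [449.6  47.8 123.7] f [-2.1  7.8  2.2] m [1.49 0.25 0.08] op 45.9 gf 3.8
sq t18.5 p [451.   45.  125.1] f [-0.5 -8.2  9.9] m [0.16 0.4  0.23] op 33.9 gf 49.0
[-1.5 -8.5  9.8]
[-0.5 -1.2  1.2]
end t18.9 p [451.2  44.6 125.2] f [-0.3 -0.8  1.2] m [1.7  0.12 0.2 ] op 33.1 gf 54.0
```

```bash
python3 - <<'E'
from h import *
u=R.from_euler('z',YAW);ux=u.apply([1,0,0])
def st(t):
    s=F();lf=u.inv().apply(s["force"]);cx=u.inv().apply(s["position"]-O)
    print(t,"t%.1f"%s["time"],"x %.1f y %.1f z %.1f"%tuple(cx),"f",lf.round(1),"gf %.0f op %.1f"%(s["grasp_force"],s["opening"]),flush=True);return lf,cx
p0=F()["position"];st("start")
d=0
for dd in [4,10,20,35,50,65,80,95,106]:
    d=dd;env.movel(p0+ux*d,None,45);lf,cx=st(d)
    if lf[0]<-22 or abs(lf[1])>20: print("STOP");break
E
```

```text
start t18.9 x -80.3 y -5.9 z 125.2 f [-0.9 -0.3  1.5] gf 54 op 33.4
4 t19.2 x -76.3 y -5.7 z 125.2 f [-1.2 -1.6  1.3] gf 56 op 33.2
10 t19.4 x -70.0 y -5.7 z 125.2 f [-0.8 -0.4  1. ] gf 55 op 33.2
20 t19.8 x -59.8 y -5.7 z 125.2 f [ 0.9 -0.8  0.8] gf 55 op 33.2
35 t20.3 x -44.6 y -5.7 z 125.3 f [ 0.8  0.6 -0.7] gf 55 op 33.0
50 t20.8 x -29.7 y -5.6 z 125.3 f [0.5 2.6 0.4] gf 54 op 33.1
65 t21.3 x -14.7 y -5.6 z 125.3 f [0.2 3.9 1.2] gf 54 op 33.3
80 t21.8 x 0.0 y -5.6 z 125.3 f [-0.6  4.4  0.6] gf 54 op 33.5
95 t22.2 x 14.9 y -5.5 z 125.3 f [-0.2  4.7  2.2] gf 54 op 33.2
106 t22.6 x 25.8 y -5.5 z 125.3 f [-1.3  5.5  0.2] gf 54 op 32.8
```

```bash
python3 - <<'E'
from h import *
u=R.from_euler('z',YAW);ux=u.apply([1,0,0])
def st():
    env.hold(.05);L=[]
    for _ in range(1): s=F();L.append(u.inv().apply(s["force"]))
    return np.mean(L,0),u.inv().apply(s["position"]-O)
p0=F()["position"]+u.apply([0,.4,0])
for k in range(1,31):
    env.movel(p0+ux*k,None,15);lf,cx=st()
    if k%3==0 or lf[0]<-4: print(k,cx.round(1),lf.round(1),flush=True)
    if lf[0]<-9: print("HOME");break
show()
t=viewer.camera("top");s=viewer.camera("scene")
c=np.zeros((400,800,3),np.uint8)
c[:,:400]=cv2.resize(t[80:210,160:290],(400,400));c[:,400:]=cv2.resize(s[180:300,160:280],(400,400))
cv2.imwrite('pics/home.png',c)
E
```

```text
3 [ 29.   -5.3 125.3] [-2.2  0.3  3.5]
6 [ 31.9  -5.3 125.3] [-1.6 -1.4  2.8]
9 [ 34.9  -5.3 125.3] [-2.  -3.   2.5]
12 [ 36.8  -5.3 125.3] [-5.9 -3.6  5.5]
13 [ 36.9  -5.3 125.3] [-9.2 -4.1  7.1]
HOME
 t26.5 p [567.5  58.3 125.3] f [-8.7 -5.1  7.1] m [1.13 1.35 0.09] op 33.2 gf 57.6
```

View pics/home.png

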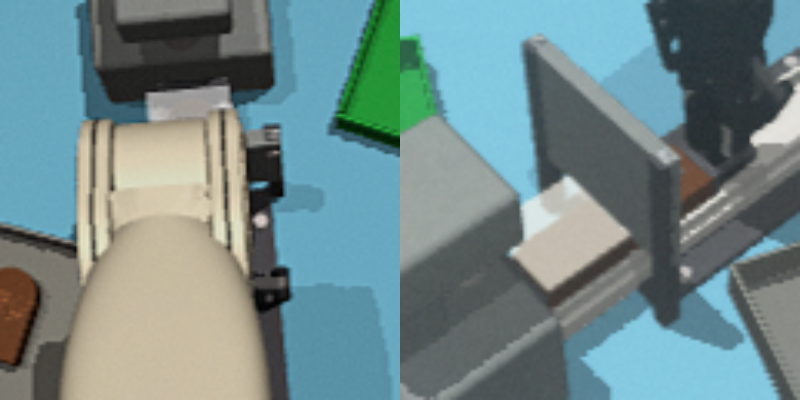

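The force rises at x = 36.9 with no more motion, and heel A sits beyond the gate under the guard (scene crop (575,235)). One slightly firmer gentle push will tell a hard stop from stiction, then I let go and look.

```bash
python3 - <<'E'
from h import *
u=R.from_euler('z',YAW);ux=u.apply([1,0,0])
p0=F()["position"]
for k in (2,3,4,5):
    env.movel(p0+ux*k,None,20);env.hold(.1)
    lf=u.inv().apply(F()["force"]);cx=u.inv().apply(F()["position"]-O);print(k,cx.round(2),lf.round(1))
    if lf[0]<-15:break
# relax to a light push, still squeezed
for k in np.arange(.5,4,.5):
    lf=u.inv().apply(F()["force"])
    if lf[0]>-6: break
    env.movel(F()["position"]-ux*0.0+ux*max(0,0.8-k),None,20);env.hold(.05)
    print(lf.round(1),u.inv().apply(F()["position"]-O).round(2))
show()
E
```

```text
2 [ 36.91  -5.28 125.28] [-9.2 -2.9  7.2]
3 [ 37.03  -5.3  125.26] [-11.7  -3.6   9.2]
4 [ 37.23  -5.31 125.28] [-13.6  -3.7  11.4]
5 [ 37.35  -5.32 125.28] [-16.1  -2.9  13.7]
[-16.1  -2.9  13.7] [ 36.78  -5.31 125.29]
 t28.4 p [567.4  58.2 125.3] f [-4.9 -3.5  7. ] m [1.2  1.31 0.11] op 32.9 gf 56.0
```

```bash
python3 - <<'E'
from h import *
effector.move_gripper(44,30);show("44");effector.move_gripper(75);show("open")
p=F()["position"];env.movel(p+[0,0,60],None,120);show("up")
env.movel(p+[-150,-60,160],None,250)
t=viewer.camera("top");s=viewer.camera("scene")
if 1:
    env.movel(F()["position"]+[-60,-200,60],None,300);t=viewer.camera("top");s=viewer.camera("scene")
cv2.imwrite('pics/e_top.png',t);cv2.imwrite('pics/e_sc.png',s);show()
c=np.zeros((600,792,3),np.uint8)
c[:,:360]=cv2.resize(t[110:260,180:270],None,fx=4,fy=4,interpolation=cv2.INTER_CUBIC)
c[:432,360:]=cv2.resize(s[180:300,200:320],None,fx=3.6,fy=3.6,interpolation=cv2.INTER_CUBIC)
for x,zz in((65,48),(145,48)):
  for sd in(-23,23):
    u,v=proj("top",W(x,sd,zz));cv2.circle(c,(int((u-179.5)*4),int((v-109.5)*4)),3,(0,255,255),1)
    u,v=proj("scene",W(x,sd,zz));cv2.circle(c,(int(360+(u-199.5)*3.6),int((v-179.5)*3.6)),3,(0,255,255),1)
cv2.imwrite('pics/e.png',c)
E
```

```text
44 t28.7 p [567.1  62.2 123.9] f [-4.  12.3 -2.2] m [2.35 0.77 0.07] op 44.0 gf 6.2
open t29.1 p [568.8  58.  125.4] f [-0.3  0.4 -1.2] m [-0.03 -0.03  0.03] op 75.0 gf 0.0
up t29.8 p [568.6  57.8 185.1] f [-0.6  0.3 -0.8] m [ 0.01  0.02 -0.03] op 74.7 gf 0.0
 t31.8 p [ 359.5 -200.6  343.6] f [0.4 0.1 0.2] m [ 0.   -0.01  0.02] op 74.8 gf 0.0
```

View pics/e.png

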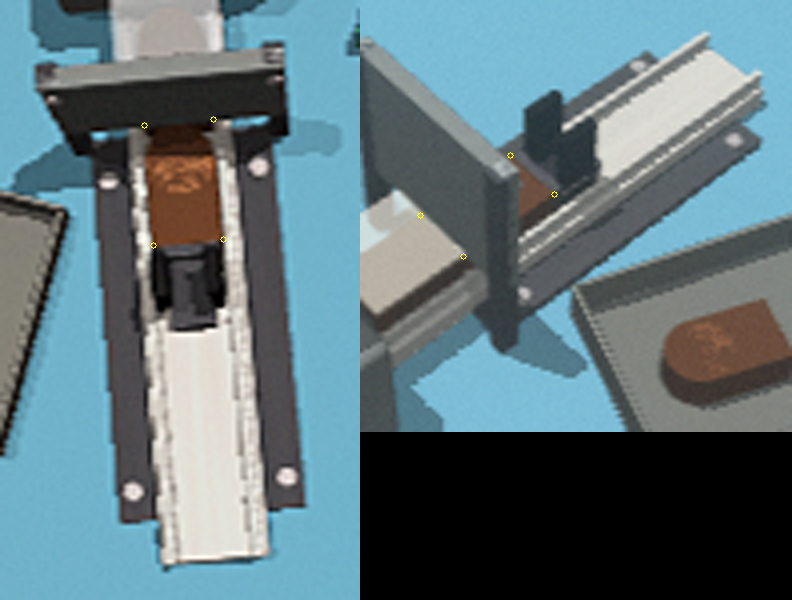

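The heel edges match the predicted home positions: B's tail at top crop y≈243 and A's tail at scene crop (463,256). The pusher is up behind them and the reject lies in the tray, so I hand in.

```bash
python3 -c "
from rig import env
print(env.hand_in())"
```

```text
the job is handed in; nothing more can be done
None
```

The job is done and handed in at about 32 s: the jammed heel lies flat in the grey tray, both good heels were felt solid against the end stop and look home in both camera views, the pusher is released and locked up behind them, and I saw no contact with the gate or the other things on the bench.

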